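Reset the vent stay of a warm equipment box to its round hole

ROBOT

A 6-joint arm with a two-finger parallel gripper is mounted at the origin on the work surface. World frame = base frame: x ahead of the robot, y to its left, z up, the work surface at z = 0. Lengths are in m, angles in degrees, forces in N, time in s.
With the tool pointing down it reaches from about 0.425 to 0.95 m from the base axis. Payload 14.7 kg.
Tool frame: the origin (TCP) lies at the very end of the fingers, on their centre line; the grasp point (between the pads) lies 19 mm behind it; z points along the fingers, y is the line along which they close (so a half turn about z gives the same grasp; the last joint's range is limited). The gripper opens to 85 mm and grips with 20 to 120 N. Pads are 22 mm wide; open, the fingers measure 114 mm over their backs; the gripper's body (76 mm by 85 mm) begins 54 mm behind the grasp point. The pads swing forward as they close: fully open they stand 13 mm farther back than shut.
Start: joints at [-75.149, 27.513, 91.461, -0, 61.026, -2.67], TCP at [0.196, -0.62, 0.231] pointing down, gripper open.
Joint ranges: [-157.49, 157.49], [-46.99, 117.5], [13.45, 153.17], [-89.5, 269.5], [5.16, 153.95], [-167.48, 167.48]. Speed limits (degrees/s): [108.29, 108.29, 136.94, 172.46, 172.46, 172.46].

INTERFACE

Orientations are given as [roll, pitch, yaw] about the fixed x, y, z axes, in that order (R = Rz(yaw) Ry(pitch) Rx(roll)).
In Python, from plant import r, imaging, order gives the robot as it stands. The module is installed in compiled form; this text tells all that it offers.
- The arm moves only by the tool drive_tool, never from a script. Its argument "targets" is a list of rows, each an object with "turn": the turn, a rotation vector about the world's x, y, z normalised to -1 to 1, where 1 is 2 pi rad, a list of three; "xyz": the shift along the world's x, y, z normalised to -1 to 1, where 1 is 0.8 m, a list of three; "grip": the gripper command: -1 is shut, 1 is fully open, values between are in proportion. In form: [{"turn": [wx, wy, wz], "xyz": [dx, dy, dz], "grip": grip}, ...]. A call has 1 to 5 rows; each row shifts and turns the commanded pose from where the row before left it; what a row does not reach is not made up. A row lasts 1/10 s, in which the tool goes at most 50 mm and 8.59 degrees, less where a joint would pass 70% of its speed; a pose out of reach is approached as far as the arm can. A call with a number of a shift or a turn outside -1 to 1 is refused whole. A call with a gripper value outside its range is refused whole. The fingers move at their own pace and stop on an object; "grip_force" is the grip in N (left out, the last holds). Time passes only in rows, so rows that do not move let the fingers close. It gives the time, the measured TCP pose, the force, the opening and the grip force at its end, in the units of the state.
- r.sense(): the state, without advancing time (a new reading comes with each control period).
- imaging.snapshot(name): name is "scene" or "top"; returns a dict with "frame" (384x512x3 uint8, red, green, blue), "z_map" (384x512 float32, m along the optical axis (not along the pixel's ray), 0 where there is no reading), "camera_matrix" (3x3 intrinsics, pixels), "dist_coeffs" ([k1, k2, p1, p2, k3] as OpenCV has them; the pictures are not rectified), "extrinsics" (4x4, takes a point from camera to world coordinates). Camera axes: x right, y down, z forward; pixel columns grow to the right and rows downward; lengths in m; the calibration is good to about 2 mm. A picture is of the moment at which its call begins.
- order.sign_off(): hands the job in; it is judged then, once.
The state is a dict: "t": time; "joint_pos": joint angles; "joint_velocities": joint speeds; "tau": joint torques, N m; "tcp_pos": TCP position; "tcp_rot": TCP orientation; "contact_force": force on the tool from outside, world axes, zero at the start; "wrist_torque": the same for the moment, N m; "width": opening from 0.0 (shut) to 1.0 (fully open); "grip_force": force on a finger pad.
Only numpy, scipy, OpenCV 4.12 (cv2) and the standard library are available. Lean on these libraries where they do the work, as an engineer would, in place of code of your own. Each camera call takes 0.05 s, during which the arm holds its last target. There are 200 camera calls.

TASK

The equipment box is running warm: take the flat steel stay on top of it by its upright knob, lift it off the pin, push it so that the vent flap opens wider, and drop the round hole next to the knob over that same pin. The pin is only roughly where its plate suggests, so feel for it gently, never forcing the bar against it, and let go only when the pin is in the hole, so that the bar ends fully home, flat on the pin's collar. Leave everything else where it is.

Things in the scene. Friction and masses are not known exactly. Their poses are not given: they have to be found in the camera images.
- box: white sheet-metal equipment box, 200 (x) x 260 (y) x 100 mm high, fixed; origin at the centre of its underside on the work surface. Its flat top is at 100 mm. The vent flap is on its +x face; stay and pin are on top.
- vent_flap (a joint): opening angle of the white vent flap (218 mm wide, upright hinge), rad: 0 shut, grows as its free edge swings out to the box's +x, at most 1.5. 0.35 at the start; 0.55 to 1.2 with the round hole on the pin. A stiff hinge: it stays where it is left and takes about 1.5 N at the stay to move.
- flap_hinge (a point): a point on the flap's upright hinge axis, at the height of the box top; fixed to the flap (its x, y axes turn with it). The stay's pivot lies 150 mm from this axis, at the flap's own (0, -150 mm).
- stay: flat steel stay bar, 24 mm wide, 5 mm thick, about 300 g. Origin on its underside at its pivot, a ball joint on the flap's top edge 10 mm above the box top; x axis along the bar to the knob, z up. It swivels and lifts freely about the pivot (about 2 N at the knob lifts it) and drops by its own weight when let go. Moving it along its length swings the flap.
- stay_hole (a point): centre of the bar's round hole, 10 mm diameter, on the underside, 185 mm from the pivot and 40 mm from the knob's axis. Fully home it is 10 mm above the underside of the pin's plate. The other openings are two slots, 30 x 12 mm, centred 100 and 140 mm from the pivot: at the start one of them is over the pin and the bar is level.
- stay_knob (a point): centre of the black upright knob, a cylinder of 16 mm diameter and 43 mm height on the bar, 225 mm from the pivot (bar end at 250 mm). The centre is 27 mm above the bar's underside; the knob runs from 22 mm below to 21 mm above it. Being round it can turn in the grasp. Free space around it for a gripper from above.
- pin_plate: steel plate 36 x 26 x 4 mm, slotted along its x, fixed on the box top 40 mm beside a like plate without a pin (the places may be swapped). Origin: centre of its underside. A pin is clamped upright in the slot, up to 9 mm either way along the plate's x from its centre: not measured. Pin 8 mm diameter; its flat tip (1 mm chamfer) is 22 mm, the top of its square 22 mm collar 10 mm above the plate's underside.
- screw_jar: clear screw jar, 38 mm diameter, 40 mm high, standing on the box top; bystander. Origin under its centre.
- coupler: small grey plastic block 45 x 26 x 22 mm on the box top; bystander. Origin under its centre.
- hard_disk: aluminium disk drive 147 x 101 x 26 mm on the table; bystander. Origin under its centre.
- power_brick: black power supply 105 x 48 x 32 mm on the table; bystander. Origin under its centre.
- breaker: white circuit breaker module about 85 x 82 x 18 mm lying on the table; bystander. Origin under its middle.
- screwdriver: screwdriver with black handle lying on the table; bystander.
- torch: dark steel torch, 30 mm diameter, 130 mm long, lying on the table; bystander.

How it is judged (in metres and radians):
On the way:
1. the stay is lifted clear of the pin (z of stay_hole in the frame of pin_plate above 0.023 m).
At the end, for the whole second after the job is handed in: The round hole is over the pin (its centre within 12 mm of the middle of the pin's plate), the bar level within 0.03 rad and down on the collar (its underside at the hole less than 2.5 mm above the collar's top), flap and stay at rest (horizontal distance between stay_hole and pin_plate below 0.012 m and z of stay_hole in the frame of pin_plate between 0.007 and 0.0125 m and angle between stay's own z axis and vertical below 0.03 rad and velocity of joint vent_flap between -0.05 and 0.05 rad/s and linear speed of stay below 0.02 m/s); the robot touches nothing.
It fails at once if the stay is forced against the pin or its collar (over 40 N) (contact force between stay and pin_plate above 40 N).
It fails at once if a bystander is pushed more than 30 mm from its place (distance of any of screw_jar, coupler, hard_disk, power_brick, breaker, screwdriver, torch from where it was at the start of the episode above 0.03 m).
It also fails if it takes over 58 s, if anything falls off the work surface, if the arm or the gripper's body presses on something with over 40 N, if the wrist force passes 120 N, or if a joint passes its speed limit or range.

## Working session

There is one attempt and no reset: what is moved stays moved. The work goes in short steps, Python scripts to look and compute and a tool call to move; the robot and the scene stay as the last step left them, time stands still between calls to the robot, and variables do not carry over. Pictures are saved under pics/ and viewed, at most 10 in all, crops included, and the job is handed in when it is done.

Besides the shell and the picture viewer there is one more tool, called after ">>>" as name(argument=value, ...) on one line, values as JSON. drive_tool: Moves the arm, as the interface text tells. Scaled input: -1 to 1 covers 0.8 m each way for a shift and 2 pi rad each way for a turn. Its arguments: {"type":"object","properties":{"targets":{"type":"array","items":{"type":"object","properties":{"turn":{"type":"array","items":{"type":"number","minimum":-1,"maximum":1}},"xyz":{"type":"array","items":{"type":"number","minimum":-1,"maximum":1}},"grip":{"type":"number"}}}},"grip_force":{"type":"number"}},"required":["targets"]}

```bash
mkdir -p pics; cat > h.py <<'E'
import numpy as np, cv2
from plant import r, imaging, order
def snap(n):
    s=imaging.snapshot(n); np.savez(f'{n}.npz',**s); return s
def load(n): return dict(np.load(f'{n}.npz'))
def ray(s,uv,z):
    uv=np.array(uv,float).reshape(-1,1,2)
    p=cv2.undistortPoints(uv,s['camera_matrix'],s['dist_coeffs']).reshape(-1,2)
    d=np.c_[p,np.ones(len(p))]@s['extrinsics'][:3,:3].T; o=s['extrinsics'][:3,3]
    return o+d*((z-o[2])/d[:,2])[:,None]
def proj(s,P):
    T=np.linalg.inv(s['extrinsics'])
    return cv2.projectPoints(np.array(P,float).reshape(-1,1,3),cv2.Rodrigues(T[:3,:3])[0],T[:3,3],s['camera_matrix'],s['dist_coeffs'])[0].reshape(-1,2)
def cloud(s):
    h,w=s['z_map'].shape; v,u=np.mgrid[:h,:w]
    p=cv2.undistortPoints(np.stack([u,v],-1).reshape(-1,1,2).astype(float),s['camera_matrix'],s['dist_coeffs']).reshape(-1,2)
    P=np.c_[p,np.ones(len(p))]*s['z_map'].reshape(-1,1)
    return (P@s['extrinsics'][:3,:3].T+s['extrinsics'][:3,3]).reshape(h,w,3)
E
python3 - <<'E'
from h import *
for n in('scene','top'):
    s=snap(n); print(n,s['extrinsics'].round(3).tolist(),s['camera_matrix'].round(1).tolist())
    cv2.imwrite(f'pics/{n}0.png',cv2.resize(s['frame'][:,:,::-1],(800,600),interpolation=cv2.INTER_CUBIC))
print(r.sense())
E
```

```text
scene [[-0.251, 0.771, -0.585, 1.097], [0.968, 0.197, -0.155, 0.144], [-0.004, -0.605, -0.796, 0.878], [0.0, 0.0, 0.0, 1.0]] [[354.3, 0.0, 251.0], [0.0, 354.3, 192.4], [0.0, 0.0, 1.0]]
top [[-0.024, -0.984, 0.175, 0.314], [-1.0, 0.023, -0.004, 0.012], [0.0, -0.175, -0.984, 1.36], [0.0, 0.0, 0.0, 1.0]] [[384.0, 0.0, 258.7], [0.0, 384.0, 198.4], [0.0, 0.0, 1.0]]
{'t': 0.1, 'joint_pos': array([-7.51504702e+01,  2.75478667e+01,  9.14914159e+01, -6.22480253e-04,
        6.10258614e+01, -2.67139607e+00]), 'joint_velocities': array([ 0.01203912, -0.11087332, -0.11819064, -0.03333092,  0.00329455,
       -0.03537125]), 'tau': array([ 1.57616737e-04, -9.52254224e+01, -4.31043792e+01, -1.03250020e-04,
        5.24100542e-03, -5.91611479e-05]), 'tcp_pos': array([ 0.19558826, -0.61947357,  0.23071009]), 'tcp_rot': array([-1.79934901e+02, -2.49258050e-03,  1.75212263e+01]), 'contact_force': array([ 0.13851147, -0.20329756,  0.01143204]), 'wrist_torque': array([0.01211166, 0.04306116, 0.02883613]), 'grip_force': 0.0, 'width': 1.000058549114784}
```

View pics/scene0.png

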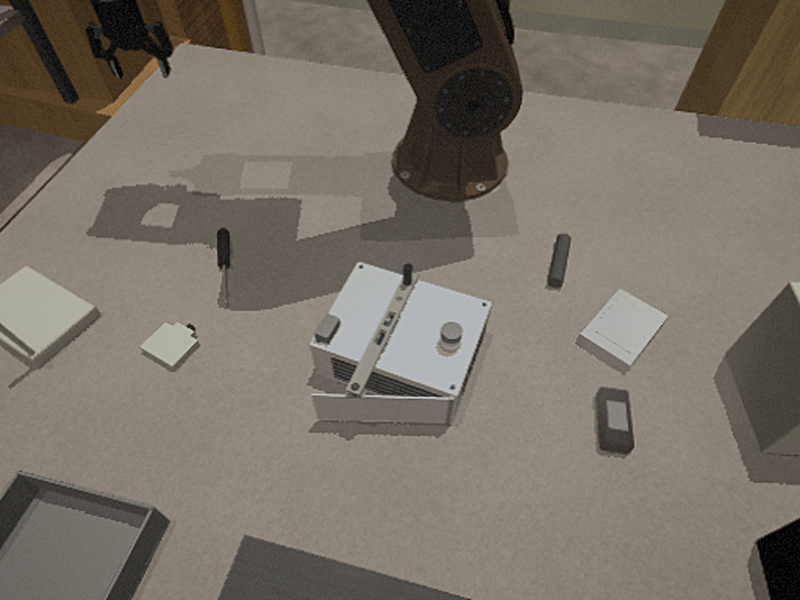

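View pics/top0.png

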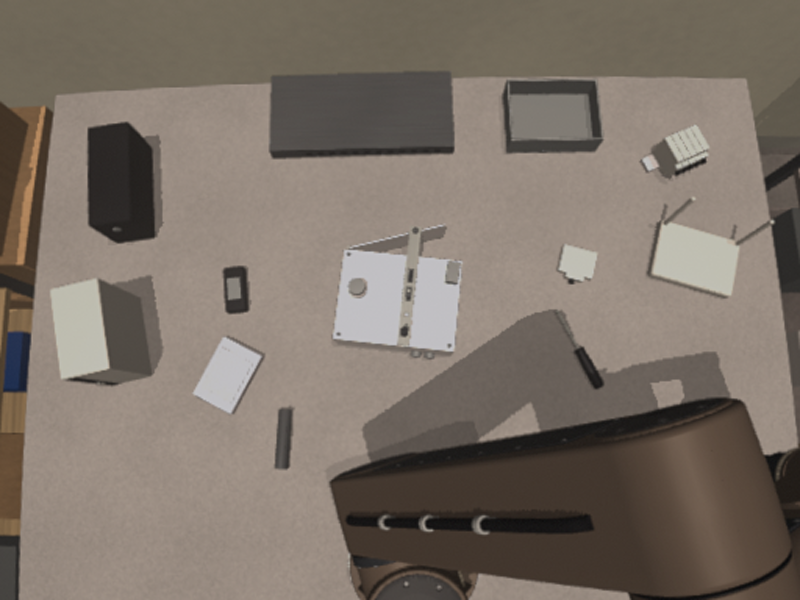

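The scene picture has the box around (400,335), the knob at (407,273) and the pivot at (355,386). In the top picture the knob is at (404,330), the pivot at (415,230), the jar at (357,287) and the coupler at (453,270). I'll zoom in next.

```bash
python3 - <<'E'
from h import *
a=load('scene')['frame'][160:275,195:320,::-1]; b=load('top')['frame'][137:232,205:305,::-1]
A=cv2.resize(a,(400,368),interpolation=cv2.INTER_CUBIC);B=cv2.resize(b,(400,380),interpolation=cv2.INTER_CUBIC)
c=np.zeros((380,800,3),np.uint8);c[:368,:400]=A;c[:,400:]=B
cv2.imwrite('pics/z0.png',cv2.convertScaleAbs(c,alpha=1.15))
s=load('top');C=cloud(s);S=load('scene');CS=cloud(S)
def box(C,s,dz,z):
    m=(abs(C[...,2]-z)<dz)&(s['frame'].min(2)>130)
    n,l,st,ce=cv2.connectedComponentsWithStats(m.astype(np.uint8))
    i=1+st[1:,4].argsort()[-3:]; print([(st[k].tolist()) for k in i])
    return m
for nm,s,C in(('top',s,C),('scene',S,CS)):
    box(C,s,.006,.1)
E
```

```text
[[426, 80, 29, 23, 250], [260, 164, 36, 61, 1552], [213, 157, 47, 64, 2229]]
[[257, 254, 11, 1, 11], [198, 168, 60, 64, 1776], [240, 179, 75, 74, 3049]]
```

View pics/z0.png

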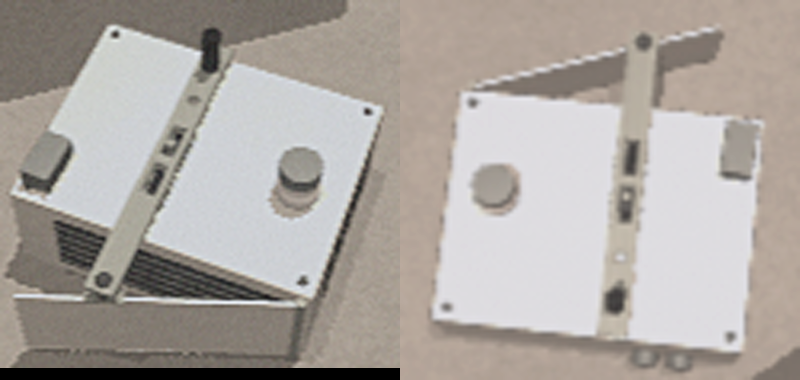

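The crop shows the pin tip in the slot nearer the knob (top crop about (626,203)). The round hole is at (619,257), the knob at (615,298), and the pivot bolt at (643,41). The hinge is at the left (+y) end of the flap, around (462,93).

```bash
python3 - <<'E'
from h import *
t=load('top');S=load('scene')
def T(x,y): return ((x-400)/4+205-.375,y/4+137-.375)
def Q(x,y): return (x/3.2+195-.34,y/3.2+160-.34)
for n,c,z in(('pivot',T(643,41),.118),('hole',T(619,257),.115),('pin',T(626,205),.122),('slot100',T(630,157),.115),('hinge',T(462,93),.1),('flapend',T(722,30),.1),
 ('c++',T(463,92),.1),('c+-',T(763,120),.1),('c-+',T(433,318),.1),('c--',T(742,351),.1),('jar',T(495,186),.14),('coup',T(738,150),.122)): print('T',n,ray(t,[c],z)[0].round(4))
for n,c,z in(('pivot',Q(103,280),.118),('hole',Q(193,99),.115),('knobtop',Q(211,33),.158),('c',Q(382,105),.1),('c',Q(108,25),.1),('c',Q(14,191),.1),('c',Q(304,303),.1)): print('S',n,ray(S,[c],z)[0].round(4))
# knob by cloud
for s in(t,S):
    C=cloud(s);m=(C[...,2]>.125)&(C[...,2]<.175)&(s['frame'].max(2)<90)&(abs(C[...,1])<.2)&(C[...,0]>.4)&(C[...,0]<.85)
    p=C[m];print(m.sum(),p.mean(0).round(4),p[p[:,2]>.15].mean(0).round(4),p[:,2].max().round(4))
C=cloud(t);v,u=np.mgrid[:384,:512]
# bar heights along
for x,y in((643,70),(635,120),(622,230),(617,275),(610,325)):
    c=T(x,y);print(C[int(round(c[1])),int(round(c[0]))].round(4))
E
```

```text
T pivot [ 0.7116 -0.0203  0.118 ]
T hole [0.5279 0.0043 0.115 ]
T pin [ 0.5699 -0.0025  0.122 ]
T slot100 [ 0.6121 -0.0069  0.115 ]
T hinge [0.675  0.1342 0.1   ]
T flapend [ 0.7256 -0.0888  0.1   ]
T c++ [0.6758 0.1334 0.1   ]
T c+- [ 0.6453 -0.1206  0.1   ]
T c-+ [0.4828 0.1593 0.1   ]
T c-- [ 0.4495 -0.0953  0.1   ]
T jar [0.5845 0.1038 0.14  ]
T coup [ 0.6143 -0.0964  0.122 ]
S pivot [ 0.7127 -0.0189  0.118 ]
S hole [0.5269 0.0042 0.115 ]
S knobtop [0.4876 0.0097 0.158 ]
S c [0.4817 0.1606 0.1   ]
S c [ 0.4524 -0.0943  0.1   ]
S c [ 0.6436 -0.1168  0.1   ]
S c [0.6844 0.1309 0.1   ]
21 [0.4865 0.0083 0.1549] [0.4877 0.0084 0.1579] 0.1637
88 [0.5332 0.0481 0.1418] [0.4905 0.0114 0.1563] 0.1629
[ 0.6881 -0.0185  0.113 ]
[ 0.643  -0.0106  0.1132]
[0.5516 0.0016 0.1111]
[0.5136 0.0059 0.1181]
[0.471  0.0134 0.1176]
```

>>> drive_tool(targets=[{"xyz":[0.038,0.04,0],"turn":[0,0,-0.007],"grip":1},{"xyz":[0.038,0.04,0],"turn":[0,0,-0.007],"grip":1},{"xyz":[0.038,0.04,0],"turn":[0,0,-0.007],"grip":1},{"xyz":[0.038,0.04,0],"turn":[0,0,-0.007],"grip":1},{"xyz":[0.038,0.04,0],"turn":[0,0,-0.007],"grip":1}], grip_force=30)

```text
t: 0.6
tcp_pos: [0.3485, -0.4583, 0.2311]
tcp_rot: [-180.0, 0.0, 4.8]
contact_force: [0.4, -0.4, -0.2]
width: 0.998
grip_force: 0.0
```

>>> drive_tool(targets=[{"xyz":[0.038,0.04,0],"turn":[0,0,-0.007],"grip":1},{"xyz":[0.038,0.04,0],"turn":[0,0,-0.007],"grip":1},{"xyz":[0.038,0.04,0],"turn":[0,0,-0.007],"grip":1},{"xyz":[0.038,0.04,0],"turn":[0,0,-0.007],"grip":1},{"xyz":[0.038,0.04,0],"turn":[0,0,-0.007],"grip":1}])

```text
t: 1.1
tcp_pos: [0.5006, -0.2982, 0.2311]
tcp_rot: [-180.0, 0.0, -7.8]
contact_force: [-0.1, 0.3, 0.2]
width: 0.999
grip_force: 0.0
```

>>> drive_tool(targets=[{"xyz":[0,0.055,0],"turn":[0,0,0],"grip":1},{"xyz":[0,0.055,0],"turn":[0,0,0],"grip":1},{"xyz":[0,0.055,0],"turn":[0,0,0],"grip":1},{"xyz":[0,0.055,0],"turn":[0,0,0],"grip":1},{"xyz":[0,0,0],"turn":[0,0,0],"grip":1}])

```text
t: 1.6
tcp_pos: [0.4989, -0.1194, 0.2311]
tcp_rot: [-179.9, 0.1, -7.5]
contact_force: [-0.3, -0.3, -0.2]
width: 1.001
grip_force: 0.0
```

>>> drive_tool(targets=[{"xyz":[-0.003,0.04,0],"turn":[0,0,0],"grip":1},{"xyz":[-0.003,0.04,0],"turn":[0,0,0],"grip":1},{"xyz":[-0.003,0.04,0],"turn":[0,0,0],"grip":1},{"xyz":[-0.003,0.04,0],"turn":[0,0,0],"grip":0.2},{"xyz":[0,0,0],"turn":[0,0,0],"grip":0.2}])

```text
t: 2.1
tcp_pos: [0.4895, 0.0067, 0.2311]
tcp_rot: [-180.0, 0.0, -7.6]
contact_force: [0.5, -0.6, -0.3]
width: 0.691
grip_force: 0.0
```

>>> drive_tool(targets=[{"xyz":[0,0,-0.027],"turn":[0,0,0],"grip":0.2},{"xyz":[0,0,-0.027],"turn":[0,0,0],"grip":0.2},{"xyz":[0,0,-0.027],"turn":[0,0,0],"grip":0.2},{"xyz":[0,0,-0.027],"turn":[0,0,0],"grip":0.2},{"xyz":[0,0,-0.027],"turn":[0,0,0],"grip":0.2}])

```text
t: 2.6
tcp_pos: [0.4902, 0.0034, 0.1224]
tcp_rot: [180.0, -0.0, -7.7]
contact_force: [-0.4, 0.2, 0.5]
width: 0.597
grip_force: 0.0
```

```bash
python3 - <<'E'
from h import *
s=r.sense();print(s['tcp_pos'],s['contact_force'])
a=snap('scene')['frame'][120:275,180:340,::-1]; b=snap('top')['frame'][137:232,205:305,::-1]
A=cv2.resize(a,(400,388),interpolation=cv2.INTER_CUBIC);B=cv2.resize(b,(400,380),interpolation=cv2.INTER_CUBIC)
c=np.zeros((388,800,3),np.uint8);c[:,:400]=A;c[:380,400:]=B
cv2.imwrite('pics/z1.png',c)
E
```

```text
[0.49020077 0.0034168  0.1223765 ] [-0.358044    0.24261109  0.47423514]
```

View pics/z1.png

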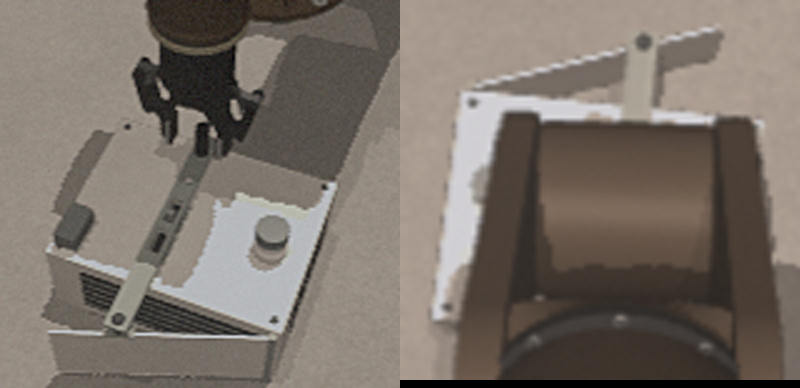

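The knob is between the fingers (left crop about (202,138)), closer to the finger on the right, which is +y. The top view is hidden by the arm. I'll shift +y by about 5 mm and close.

>>> drive_tool(targets=[{"xyz":[-0.001,0.004,0],"turn":[0,0,0],"grip":0.2},{"xyz":[0,0.003,0],"turn":[0,0,0],"grip":0.2},{"xyz":[0,0,0],"turn":[0,0,0],"grip":0.2}])

```text
t: 3.0
tcp_pos: [0.49, 0.01, 0.1243]
tcp_rot: [-180.0, -0.1, -7.7]
contact_force: [-0.5, -0.4, -0.2]
width: 0.603
grip_force: 0.0
```

>>> drive_tool(targets=[{"xyz":[0,0,0],"turn":[0,0,0],"grip":-1},{"xyz":[0,0,0],"turn":[0,0,0],"grip":-1},{"xyz":[0,0,0],"turn":[0,0,0],"grip":-1},{"xyz":[0,0,0],"turn":[0,0,0],"grip":-1},{"xyz":[0,0,0],"turn":[0,0,0],"grip":-1}])

```text
t: 3.5
tcp_pos: [0.4895, 0.0098, 0.1236]
tcp_rot: [-180.0, -0.0, -7.7]
contact_force: [-0.6, -0.0, 7.7]
width: 0.176
grip_force: 30.3
```

>>> drive_tool(targets=[{"xyz":[0.001,0,0.009],"turn":[0.0006,0.005,0],"grip":-1},{"xyz":[0.001,0,0.009],"turn":[0.0006,0.005,0],"grip":-1},{"xyz":[0.001,0,0.009],"turn":[0.0006,0.005,0],"grip":-1},{"xyz":[0.001,0,0.009],"turn":[0.0006,0.005,0],"grip":-1},{"xyz":[0,0,0],"turn":[0,0,0],"grip":-1}])

```text
t: 4.0
tcp_pos: [0.4936, 0.0096, 0.1525]
tcp_rot: [179.9, 7.2, -7.7]
contact_force: [1.4, 0.2, -2.9]
width: 0.177
grip_force: 29.6
```

```bash
python3 - <<'E'
from h import *
s=r.sense();print(s['tcp_pos'],s['tcp_rot'],s['contact_force'],s['wrist_torque'])
a=snap('scene')['frame'][150:265,190:310,::-1]
cv2.imwrite('pics/z2.png',cv2.resize(a,(600,575),interpolation=cv2.INTER_CUBIC))
E
```

```text
[0.4935889  0.00961443 0.152529  ] [179.89925376   7.20968005  -7.69239098] [ 1.43279414  0.21644309 -2.91334895] [-0.03642137 -0.31604599 -0.01273943]
```

View pics/z2.png

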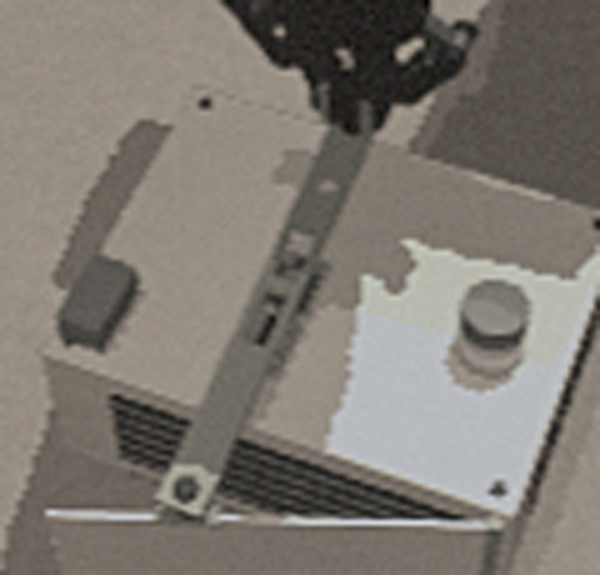

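The bar is lifted and clear of the pin, with the knob held. Next I'll work out the goal geometry.

```bash
cat > g.py <<'E'
from h import *
from scipy.optimize import fsolve
S0=dict(hinge=np.array([.679,.1266]),yaw=np.radians(-7.4))
def goal(P,th=0,L=.185,hz=.0136,d0=.35):
    """knob TCP xy for hole over P (bar raised th)"""
    H=S0['hinge']
    f=lambda a:np.hypot(*(H+.15*np.array([np.sin(S0['yaw']+a),-np.cos(S0['yaw']+a)])-P))-(L*np.cos(th))
    a=float(fsolve(lambda x:f(x[0]),.65)[0]);V=H+.15*np.array([np.sin(S0['yaw']+a),-np.cos(S0['yaw']+a)])
    b=(P-V)/np.linalg.norm(P-V)
    return a,V,np.degrees(np.arctan2(b[1],b[0])),V+b*(.225*np.cos(th)-hz*np.sin(th))
E
python3 - <<'E'
from g import *
S=dict(np.load('scene.npz'))
# pin in initial scene crop (pixels from z0 view)
for x,y in((175,133),(178,136)): print(ray(S,[(x/3.2+195-.34,y/3.2+160-.34)],.122)[0].round(4))
for P in((.570,-.0025),(.573,-.0025),(.567,-.0025)):
  for th in(0,.1247): print(P,th,[np.round(v,4) for v in goal(np.array(P),th)])
# fresh: hinge side check: pivot distance from initial knob
print(goal(np.array([.489+.04*.992,.0093-.04*.129])))
E
```

```text
[ 5.70e-01 -2.00e-04  1.22e-01]
[0.5723 0.0029 0.122 ]
(0.57, -0.0025) 0 [np.float64(0.6605), array([ 0.755 , -0.0027]), np.float64(179.9314), array([ 0.53  , -0.0025])]
(0.57, -0.0025) 0.1247 [np.float64(0.6494), array([ 0.7536, -0.0036]), np.float64(179.6702), array([ 0.532 , -0.0023])]
(0.573, -0.0025) 0 [np.float64(0.6838), array([ 0.758 , -0.0009]), np.float64(-179.5091), array([ 0.533 , -0.0028])]
(0.573, -0.0025) 0.1247 [np.float64(0.6726), array([ 0.7566, -0.0018]), np.float64(-179.7785), array([ 0.535 , -0.0026])]
(0.567, -0.0025) 0 [np.float64(0.6373), array([ 0.752 , -0.0044]), np.float64(179.398), array([ 0.527 , -0.0021])]
(0.567, -0.0025) 0.1247 [np.float64(0.6263), array([ 0.7505, -0.0052]), np.float64(179.145), array([ 0.529 , -0.0019])]
(0.3519142049853714, array([ 0.71213832, -0.01969372]), np.float64(172.5979597412353), array([0.48901334, 0.00929324]))
```

>>> drive_tool(targets=[{"xyz":[0.0048,-0.0015,0],"turn":[0,0,0.002],"grip":-1},{"xyz":[0.0048,-0.0015,0],"turn":[0,0,0.002],"grip":-1},{"xyz":[0.0048,-0.0015,0],"turn":[0,0,0.002],"grip":-1},{"xyz":[0.0048,-0.0015,0],"turn":[0,0,0.002],"grip":-1},{"xyz":[0.0048,-0.0015,0],"turn":[0,0,0.002],"grip":-1}])

```text
t: 4.55
tcp_pos: [0.512, 0.0037, 0.152]
tcp_rot: [179.9, 7.3, -4.0]
contact_force: [-2.0, -0.5, -0.6]
width: 0.178
grip_force: 29.7
```

>>> drive_tool(targets=[{"xyz":[0.0048,-0.0015,0],"turn":[0,0,0.002],"grip":-1},{"xyz":[0.0048,-0.0015,0],"turn":[0,0,0.002],"grip":-1},{"xyz":[0.0048,-0.0015,0],"turn":[0,0,0.002],"grip":-1},{"xyz":[0.0048,-0.0015,0],"turn":[0,0,0.002],"grip":-1},{"xyz":[0.0048,-0.0015,0],"turn":[0,0,0.002],"grip":-1}])

```text
t: 5.05
tcp_pos: [0.5312, -0.0023, 0.1521]
tcp_rot: [179.9, 7.3, -0.4]
contact_force: [-1.0, -0.2, -1.3]
width: 0.181
grip_force: 29.7
```

```bash
python3 - <<'E'
from h import *
s=r.sense();print(s['tcp_pos'],s['tcp_rot'],s['contact_force'],s['wrist_torque'])
a=snap('scene')['frame'][170:250,220:300,::-1]
b=snap('top')['frame'][137:232,205:305,::-1]
A=cv2.resize(a,(400,400),interpolation=cv2.INTER_CUBIC);B=cv2.resize(b,(400,380),interpolation=cv2.INTER_CUBIC)
c=np.zeros((400,800,3),np.uint8);c[:,:400]=cv2.convertScaleAbs(A,alpha=1.5);c[:380,400:]=B
cv2.imwrite('pics/z3.png',c)
E
```

```text
[ 0.53121115 -0.00232291  0.15209927] [179.89547815   7.2529678   -0.42495439] [-1.00347791 -0.22251448 -1.32787207] [ 0.02464761  0.11199261 -0.00767224]
```

View pics/z3.png

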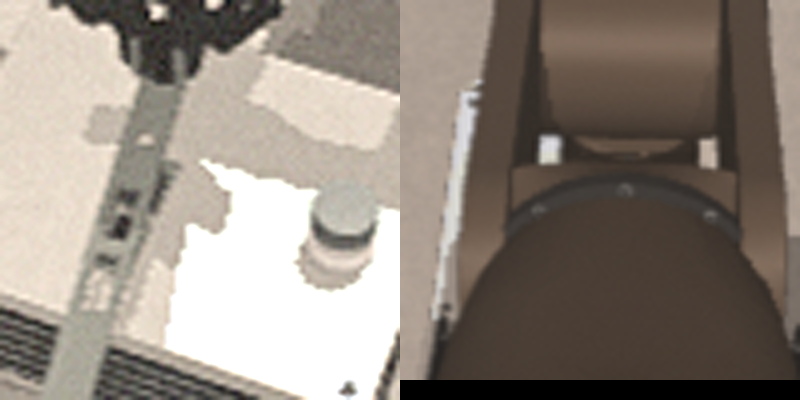

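>>> drive_tool(targets=[{"xyz":[0.0003,0.0003,-0.004],"turn":[0,-0.0021,0],"grip":-1},{"xyz":[0.0003,0.0003,-0.004],"turn":[0,-0.0021,0],"grip":-1},{"xyz":[0.0003,0.0003,-0.004],"turn":[0,-0.0021,0],"grip":-1},{"xyz":[0.0003,0.0003,-0.003],"turn":[0,-0.0021,0],"grip":-1},{"xyz":[0,0,0],"turn":[0,0,0],"grip":-1}])

```text
t: 5.65
tcp_pos: [0.5314, -0.0012, 0.1399]
tcp_rot: [179.9, 4.2, -0.5]
contact_force: [-0.8, 0.2, -0.4]
width: 0.177
grip_force: 29.7
```

>>> drive_tool(targets=[{"xyz":[0,0,-0.001],"turn":[0,-0.0005,0],"grip":-1},{"xyz":[0,0,0],"turn":[0,0,0],"grip":-1}])

```text
t: 5.85
tcp_pos: [0.5318, -0.0013, 0.1393]
tcp_rot: [179.9, 4.0, -0.5]
contact_force: [-0.4, 0.3, -0.4]
width: 0.175
grip_force: 29.7
```

>>> drive_tool(targets=[{"xyz":[0,0,-0.001],"turn":[0,-0.0005,0],"grip":-1},{"xyz":[0,0,0],"turn":[0,0,0],"grip":-1}])

```text
t: 6.05
tcp_pos: [0.532, -0.0013, 0.1387]
tcp_rot: [179.9, 3.8, -0.5]
contact_force: [-3.4, -1.1, 4.1]
width: 0.177
grip_force: 30.4
```

Contact came at the expected tip height, so the bar is resting on the pin tip. I'll feel around it in 1 mm steps.

>>> drive_tool(targets=[{"xyz":[-0.0013,0,0],"turn":[0,0,0],"grip":-1},{"xyz":[0,0,0],"turn":[0,0,0],"grip":-1}])

```text
t: 6.25
tcp_pos: [0.5317, -0.0013, 0.1388]
tcp_rot: [179.9, 3.8, -0.5]
contact_force: [3.7, 0.1, 1.9]
width: 0.177
grip_force: 30.0
```

>>> drive_tool(targets=[{"xyz":[0,0.0013,0],"turn":[0,0,0],"grip":-1},{"xyz":[0,0,0],"turn":[0,0,0],"grip":-1}])

```text
t: 6.45
tcp_pos: [0.5315, -0.0003, 0.1388]
tcp_rot: [179.9, 3.8, -0.5]
contact_force: [3.8, -1.5, 3.4]
width: 0.178
grip_force: 30.3
```

>>> drive_tool(targets=[{"xyz":[0.0013,0,0],"turn":[0,0,0],"grip":-1},{"xyz":[0,0,0],"turn":[0,0,0],"grip":-1}])

```text
t: 6.65
tcp_pos: [0.5315, -0.0003, 0.1386]
tcp_rot: [179.9, 3.9, -0.5]
contact_force: [-0.7, -1.5, 6.6]
width: 0.175
grip_force: 30.6
```

>>> drive_tool(targets=[{"xyz":[0.0006,0,-0.0006],"turn":[0,0,0],"grip":-1},{"xyz":[0.0006,0,0],"turn":[0,0,0],"grip":-1},{"xyz":[0.0006,0,0],"turn":[0,0,0],"grip":-1}])

```text
t: 6.95
tcp_pos: [0.5317, -0.0003, 0.1382]
tcp_rot: [179.9, 4.0, -0.5]
contact_force: [-9.7, -2.4, 17.2]
width: 0.178
grip_force: 31.5
```

>>> drive_tool(targets=[{"xyz":[0.0006,0,0],"turn":[0,0,0],"grip":-1},{"xyz":[0.0006,0,0],"turn":[0,0,0],"grip":-1},{"xyz":[0,0,0],"turn":[0,0,0],"grip":-1}])

```text
t: 7.25
tcp_pos: [0.5321, -0.0002, 0.1382]
tcp_rot: [179.9, 4.1, -0.5]
contact_force: [-10.3, -2.1, 17.8]
width: 0.178
grip_force: 31.6
```

>>> drive_tool(targets=[{"xyz":[0,0,0.0025],"turn":[0,0,0],"grip":-1},{"xyz":[0,0,0],"turn":[0,0,0],"grip":-1}])

```text
t: 7.45
tcp_pos: [0.5334, -0.0001, 0.1398]
tcp_rot: [179.9, 4.0, -0.5]
contact_force: [-0.3, -0.4, -1.2]
width: 0.18
grip_force: 29.6
```

>>> drive_tool(targets=[{"xyz":[0,0,-0.002],"turn":[0,0,0],"grip":-1},{"xyz":[0,0,0],"turn":[0,0,0],"grip":-1}])

```text
t: 7.65
tcp_pos: [0.5338, -0.0001, 0.1384]
tcp_rot: [179.9, 3.9, -0.5]
contact_force: [-5.9, -0.9, 9.1]
width: 0.175
grip_force: 30.9
```

>>> drive_tool(targets=[{"xyz":[0,0,0.002],"turn":[0,0,0],"grip":-1},{"xyz":[0,-0.003,0],"turn":[0,0,0],"grip":-1},{"xyz":[0,0,-0.002],"turn":[0,0,0],"grip":-1},{"xyz":[0,0,0],"turn":[0,0,0],"grip":-1}])

```text
t: 8.05
tcp_pos: [0.5342, -0.0028, 0.1384]
tcp_rot: [179.9, 3.9, -0.5]
contact_force: [-5.0, -0.8, 7.5]
width: 0.182
grip_force: 30.7
```

>>> drive_tool(targets=[{"xyz":[0,0,0.002],"turn":[0,0,0],"grip":-1},{"xyz":[-0.0018,0,0],"turn":[0,0,0],"grip":-1},{"xyz":[0,0,-0.002],"turn":[0,0,0],"grip":-1},{"xyz":[0,0,0],"turn":[0,0,0],"grip":-1}])

```text
t: 8.45
tcp_pos: [0.5328, -0.0026, 0.1385]
tcp_rot: [179.9, 3.9, -0.5]
contact_force: [-0.6, -0.1, 6.2]
width: 0.176
grip_force: 30.7
```

>>> drive_tool(targets=[{"xyz":[0,0,0.002],"turn":[0,0,0],"grip":-1},{"xyz":[-0.0018,0,0],"turn":[0,0,0],"grip":-1},{"xyz":[0,0,-0.002],"turn":[0,0,0],"grip":-1},{"xyz":[0,0,0],"turn":[0,0,0],"grip":-1}])

```text
t: 8.85
tcp_pos: [0.5312, -0.0027, 0.1386]
tcp_rot: [179.9, 3.9, -0.5]
contact_force: [-2.6, 0.4, 8.4]
width: 0.178
grip_force: 30.9
```

>>> drive_tool(targets=[{"xyz":[0,0,0.002],"turn":[0,0,0],"grip":-1},{"xyz":[0,0.002,0],"turn":[0,0,0],"grip":-1},{"xyz":[0,0,-0.002],"turn":[0,0,0],"grip":-1},{"xyz":[0,0,0],"turn":[0,0,0],"grip":-1}])

```text
t: 9.25
tcp_pos: [0.5312, -0.0009, 0.1385]
tcp_rot: [179.9, 3.9, -0.5]
contact_force: [-3.4, 1.0, 9.1]
width: 0.18
grip_force: 30.9
```

All of these points rest on the tip. I'll measure the pin better from the first pictures.

```bash
python3 - <<'E'
from h import *
f=800/512
a=cv2.imread('pics/scene0.png');b=cv2.imread('pics/top0.png')
a=cv2.resize(a,(512,384),interpolation=cv2.INTER_AREA);b=cv2.resize(b,(512,384),interpolation=cv2.INTER_AREA)
A=a[183:228,230:268];B=b[163:218,246:276]
A=cv2.resize(A,None,fx=10,fy=10,interpolation=cv2.INTER_NEAREST);B=cv2.resize(B,None,fx=10,fy=10,interpolation=cv2.INTER_NEAREST)
c=np.zeros((560,700,3),np.uint8);c[:450,:380]=A;c[:550,400:]=B
cv2.imwrite('pics/z4.png',cv2.convertScaleAbs(c,alpha=1.2))
E
```

```text
(no output)
```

View pics/z4.png

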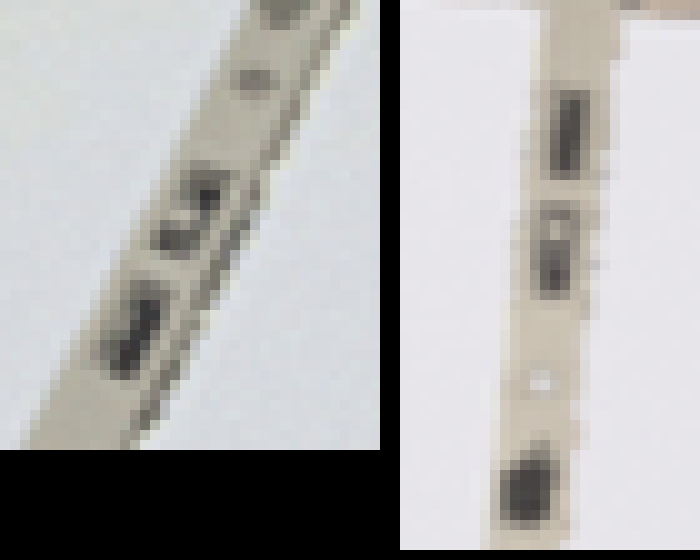

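The top crop shows a bright pin spot at (555,230), nearer the flap end of its slot than I had read. The scene crop shows it as a light band near (185,212) between two dark ends.

```bash
python3 - <<'E'
from h import *
t=load('top');S=load('scene')
T=lambda x,y:((x-400)/10-.5+246,y/10-.5+163)
Q=lambda x,y:(x/10-.5+230,y/10-.5+183)
for n,c,z in(('pinbright',T(555,230),.122),('bright at bartop',T(555,230),.115),('pin gray',T(555,213),.122),('hole',T(541,382),.115),('slot140 lo',T(553,300),.115),('slot140 hi',T(556,200),.115),('slot100lo',T(565,180),.115),('slot100hi',T(572,90),.115)):print('T',n,ray(t,[c],z)[0].round(4))
for n,c,z in(('pin',Q(185,212),.122),('pinR',Q(195,218),.122),('hole',Q(253,80),.115),('slot140 hi',Q(215,165),.115),('lo',Q(170,258),.115),('100hi',Q(155,285),.115),('lo',Q(115,378),.115)):print('S',n,ray(S,[c],z)[0].round(4))
# expected positions on bar
V=np.array([.7121,-.0197]);b=np.array([-.992,.129])
for d in(85,115,125,155,140,185):
    p=np.r_[V+b*d/1e3,.115];print(d,p.round(4),(np.r_[proj(t,p)[0]]-[246-.5,163-.5])*10+[400,0],(proj(S,p)[0]-[230-.5,183-.5])*10)
for d in (130,134,138,142,146):
    for z in(.122,.11):
        p=np.r_[V+b*d/1e3,z];print(d,z,((proj(t,p)[0]-[245.5,162.5])*10+[400,0]).round(),((proj(S,p)[0]-[229.5,182.5])*10).round())
E
```

```text
T pinbright [ 0.5779 -0.0023  0.122 ]
T bright at bartop [ 0.5794 -0.0023  0.115 ]
T pin gray [ 0.5836 -0.0024  0.122 ]
T hole [0.5284 0.0035 0.115 ]
T slot140 lo [ 0.5558 -0.0011  0.115 ]
T slot140 hi [ 0.5896 -0.0029  0.115 ]
T slot100lo [ 0.5963 -0.0061  0.115 ]
T slot100hi [ 0.627  -0.0092  0.115 ]
S pin [ 0.5786 -0.0016  0.122 ]
S pinR [0.5798 0.0014 0.122 ]
S hole [0.5267 0.0037 0.115 ]
S slot140 hi [0.5569 0.0009 0.115 ]
S lo [ 0.589 -0.003  0.115]
S 100hi [ 0.5982 -0.0046  0.115 ]
S lo [ 0.6285 -0.007   0.115 ]
85 [ 0.6278 -0.0087  0.115 ] [570.59349598  87.80920459] [109.0590028  374.31649765]
115 [ 0.598  -0.0049  0.115 ] [561.22517539 175.04566809] [154.06689773 284.04432551]
125 [ 0.5881 -0.0036  0.115 ] [558.08365908 204.29711977] [168.70345373 254.68867003]
155 [5.583e-01 3.000e-04 1.150e-01] [548.60373914 292.56127612] [211.56477947 168.72665107]
140 [ 0.5732 -0.0016  0.115 ] [553.35402189 248.33416943] [190.32746839 211.319439  ]
185 [0.5286 0.0042 0.115 ] [539.04212586 381.57727787] [252.92336576  85.78182741]
130 0.122 [557. 214.] [176. 225.]
130 0.11 [556. 222.] [176. 251.]
134 0.122 [555. 226.] [181. 213.]
134 0.11 [555. 234.] [182. 239.]
138 0.122 [554. 238.] [187. 202.]
138 0.11 [554. 246.] [188. 228.]
142 0.122 [553. 250.] [193. 190.]
142 0.11 [553. 257.] [193. 217.]
146 0.122 [552. 262.] [199. 179.]
146 0.11 [551. 269.] [199. 205.]
```

Both views agree on the pin at about (0.578, -0.002). That is about 8 mm farther out than I'd been feeling.

>>> drive_tool(targets=[{"xyz":[0,0,0.004],"turn":[0,0,0],"grip":-1},{"xyz":[0.004,-0.001,0],"turn":[0,0,0],"grip":-1},{"xyz":[0.004,-0.001,0],"turn":[0,0,0.001],"grip":-1},{"xyz":[0.002,-0.0006,0],"turn":[0,0,0.001],"grip":-1},{"xyz":[0,0,0],"turn":[0,0,0],"grip":-1}])

```text
t: 9.75
tcp_pos: [0.5396, -0.0032, 0.1414]
tcp_rot: [179.9, 3.9, 0.3]
contact_force: [-0.9, 1.7, -1.8]
width: 0.181
grip_force: 29.5
```

>>> drive_tool(targets=[{"xyz":[0,0,-0.002],"turn":[0,0,0],"grip":-1},{"xyz":[0,0,-0.001],"turn":[0,0,0],"grip":-1},{"xyz":[0,0,-0.001],"turn":[0,0,0],"grip":-1},{"xyz":[0,0,0],"turn":[0,0,0],"grip":-1}])

```text
t: 10.15
tcp_pos: [0.5393, -0.0031, 0.1383]
tcp_rot: [179.9, 3.9, 0.2]
contact_force: [-1.6, 0.7, -1.0]
width: 0.176
grip_force: 29.7
```

>>> drive_tool(targets=[{"xyz":[0,0,-0.001],"turn":[0,-0.0005,0],"grip":-1},{"xyz":[0,0,0],"turn":[0,0,0],"grip":-1}])

```text
t: 10.35
tcp_pos: [0.5395, -0.0031, 0.1376]
tcp_rot: [179.9, 3.7, 0.2]
contact_force: [-1.1, 0.5, -1.8]
width: 0.175
grip_force: 29.7
```

>>> drive_tool(targets=[{"xyz":[0,0,-0.001],"turn":[0,-0.0005,0],"grip":-1},{"xyz":[0,0,0],"turn":[0,0,0],"grip":-1}])

```text
t: 10.55
tcp_pos: [0.5395, -0.0031, 0.1368]
tcp_rot: [179.9, 3.5, 0.2]
contact_force: [-0.3, 1.8, -0.4]
width: 0.175
grip_force: 29.7
```

>>> drive_tool(targets=[{"xyz":[-0.0001,0,-0.0016],"turn":[0,-0.0009,0],"grip":-1},{"xyz":[-0.0001,0,-0.0016],"turn":[0,-0.0009,0],"grip":-1},{"xyz":[0,0,0],"turn":[0,0,0],"grip":-1}])

```text
t: 10.85
tcp_pos: [0.5393, -0.0031, 0.1342]
tcp_rot: [179.9, 2.8, 0.2]
contact_force: [0.9, 0.7, -2.7]
width: 0.179
grip_force: 29.7
```

>>> drive_tool(targets=[{"xyz":[-0.0001,0,-0.0016],"turn":[0,-0.0009,0],"grip":-1},{"xyz":[-0.0001,0,-0.0016],"turn":[0,-0.0009,0],"grip":-1},{"xyz":[0,0,0],"turn":[0,0,0],"grip":-1}])

```text
t: 11.15
tcp_pos: [0.5391, -0.0031, 0.1316]
tcp_rot: [179.9, 2.2, 0.2]
contact_force: [0.7, 0.7, -2.7]
width: 0.178
grip_force: 29.7
```

>>> drive_tool(targets=[{"xyz":[-0.0001,0,-0.0016],"turn":[0,-0.0009,0],"grip":-1},{"xyz":[-0.0001,0,-0.0016],"turn":[0,-0.0009,0],"grip":-1},{"xyz":[0,0,0],"turn":[0,0,0],"grip":-1}])

```text
t: 11.45
tcp_pos: [0.539, -0.0031, 0.129]
tcp_rot: [179.9, 1.5, 0.2]
contact_force: [1.2, 1.8, -1.5]
width: 0.174
grip_force: 29.7
```

>>> drive_tool(targets=[{"xyz":[-0.0001,0,-0.0016],"turn":[0,-0.0009,0],"grip":-1},{"xyz":[-0.0001,0,-0.0016],"turn":[0,-0.0009,0],"grip":-1},{"xyz":[0,0,0],"turn":[0,0,0],"grip":-1}])

```text
t: 11.75
tcp_pos: [0.5388, -0.0031, 0.1265]
tcp_rot: [179.9, 0.9, 0.2]
contact_force: [1.4, 0.6, -1.9]
width: 0.178
grip_force: 29.7
```

>>> drive_tool(targets=[{"xyz":[-0.0001,0,-0.001],"turn":[0,-0.0009,0],"grip":-1},{"xyz":[0,0,0],"turn":[0,0,0],"grip":-1}])

```text
t: 11.95
tcp_pos: [0.5388, -0.0031, 0.1258]
tcp_rot: [179.9, 0.6, 0.2]
contact_force: [3.0, 1.4, -2.5]
width: 0.175
grip_force: 29.7
```

>>> drive_tool(targets=[{"xyz":[-0.0001,0,-0.001],"turn":[0,-0.0007,0],"grip":-1},{"xyz":[0,0,0],"turn":[0,0,0],"grip":-1}])

```text
t: 12.15
tcp_pos: [0.5387, -0.0031, 0.125]
tcp_rot: [179.9, 0.3, 0.2]
contact_force: [3.1, 1.3, -1.8]
width: 0.176
grip_force: 29.7
```

>>> drive_tool(targets=[{"xyz":[0.0003,0,-0.001],"turn":[0,-0.0005,0],"grip":-1},{"xyz":[0,0,0],"turn":[0,0,0],"grip":-1}])

```text
t: 12.35
tcp_pos: [0.5387, -0.0031, 0.1241]
tcp_rot: [179.9, 0.2, 0.2]
contact_force: [1.2, 0.3, -0.8]
width: 0.177
grip_force: 29.7
```

>>> drive_tool(targets=[{"xyz":[0,0,-0.001],"turn":[0,-0.0003,0],"grip":-1},{"xyz":[0,0,0],"turn":[0,0,0],"grip":-1}])

```text
t: 12.55
tcp_pos: [0.5388, -0.0031, 0.1237]
tcp_rot: [179.9, 0.0, 0.2]
contact_force: [-0.9, 0.2, 7.2]
width: 0.175
grip_force: 30.8
```

The bar is down on the collar at its starting level. Releasing.

>>> drive_tool(targets=[{"xyz":[0,0,0],"turn":[0,0,0],"grip":0.2},{"xyz":[0,0,0],"turn":[0,0,0],"grip":0.2},{"xyz":[0,0,0],"turn":[0,0,0],"grip":0.2},{"xyz":[0,0,0],"turn":[0,0,0],"grip":0.2}])

```text
t: 12.95
tcp_pos: [0.5387, -0.0031, 0.1233]
tcp_rot: [179.9, 0.1, 0.2]
contact_force: [-0.3, -0.5, 0.7]
width: 0.599
grip_force: 0.0
```

>>> drive_tool(targets=[{"xyz":[0,0,0.02],"turn":[0,0,0],"grip":0.2},{"xyz":[0,0,0.04],"turn":[0,0,0],"grip":0.2},{"xyz":[0,0,0.04],"turn":[0,0,0],"grip":0.2},{"xyz":[0,-0.05,0.02],"turn":[0,0,0],"grip":0.2},{"xyz":[0,-0.05,0],"turn":[0,0,0],"grip":0.2}])

```text
t: 13.45
tcp_pos: [0.5402, -0.0836, 0.222]
tcp_rot: [179.9, -0.2, 0.4]
contact_force: [1.2, -0.5, -0.4]
width: 0.598
grip_force: 0.0
```

>>> drive_tool(targets=[{"xyz":[0,-0.06,0],"turn":[0,0,0],"grip":0.2},{"xyz":[0,-0.06,0],"turn":[0,0,0],"grip":0.2},{"xyz":[0,-0.06,0],"turn":[0,0,0],"grip":0.2},{"xyz":[0,-0.06,0],"turn":[0,0,0],"grip":0.2},{"xyz":[0,0,0],"turn":[0,0,0],"grip":0.2}])

```text
t: 13.95
tcp_pos: [0.5386, -0.2806, 0.2192]
tcp_rot: [179.8, 0.0, 0.0]
contact_force: [1.1, 0.5, -0.6]
width: 0.601
grip_force: 0.0
```

```bash
python3 - <<'E'
from h import *
s=snap('scene');t=snap('top')
a=s['frame'][160:275,195:320,::-1]; b=t['frame'][130:225,205:305,::-1]
A=cv2.resize(a,(400,368),interpolation=cv2.INTER_CUBIC);B=cv2.resize(b,(400,380),interpolation=cv2.INTER_CUBIC)
c=np.zeros((380,800,3),np.uint8);c[:368,:400]=A;c[:,400:]=B
cv2.imwrite('pics/z5.png',cv2.convertScaleAbs(c,alpha=1.15))
C=cloud(t)
for x in (.53,.55,.6,.66,.7):
    uv=proj(t,[x,-.002+(.003*(x-.578)/.18),.115])[0].round().astype(int);print(x,C[uv[1]-1:uv[1]+2,uv[0],2].round(4))
E
```

```text
0.53 [0.1413 0.1161 0.111 ]
0.55 [0.1186 0.1591 0.1585]
0.6 [0.1115 0.1161 0.1155]
0.66 [0.0015 0.0002 0.1007]
0.7 [0.1178 0.1184 0.1167]
```

View pics/z5.png

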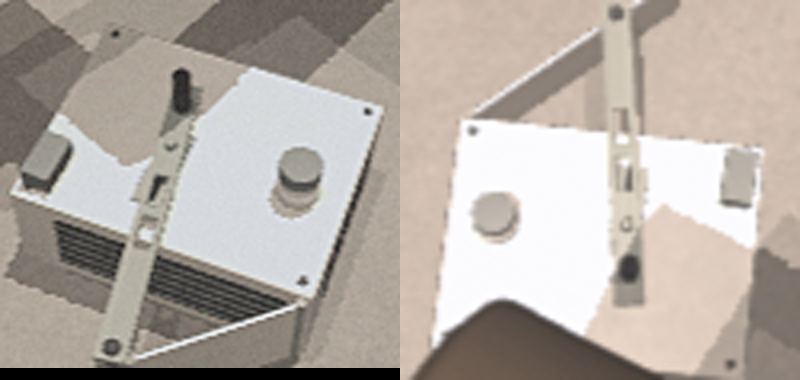

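The flap is clearly wider, the pin shows in the round hole (scene crop (170,147), top crop (627,223)), the bar lies level, and the jar and coupler haven't moved.

```bash
python3 -c "
from plant import order
print(order.sign_off())"
```

```text
the job is handed in; nothing more can be done
None
```

The job is handed in, with no verdict shown: the round hole is over the pin, the bar lies level on the collar, the flap is open to about 0.7 rad by my geometry, the gripper is clear, and no bystander looked moved in the last pictures.

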